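Fit the screen and clamp ring of a filter holder

ROBOT

A 6-joint arm with a two-finger parallel gripper is mounted at the origin on the work surface. World frame = base frame: x ahead of the robot, y to its left, z up, the work surface at z = 0. Lengths are in mm, angles in rad, forces in N, time in s.
With the tool pointing down it reaches from about 400 to 925 mm from the base axis. Payload 12.5 kg.
Tool frame: the origin (TCP) lies at the very end of the fingers, on their centre line; the grasp point (between the pads) lies 19 mm behind it; x points along the fingers, y is the direction in which the jaws open and shut, and the axes are right-handed (so a half turn about x gives the same grasp; the last joint's range is limited). The gripper opens to 95 mm and grips with 3 to 60 N. Pads are 20 mm wide; open, the fingers measure 119 mm over their backs; the gripper's body (75 mm by 180 mm) begins 59 mm behind the grasp point.
Start: joints at [-1.385, 0.491, 1.559, -0, 1.092, -0.106], TCP at [179.821, -598.591, 214.661] pointing down, gripper open.
Joint ranges: [-3.1, 3.1], [-0.84, 2.19], [0.05, 2.79], [-1.13, 4.28], [0.06, 2.93], [-2.69, 2.69]. Speed limits (rad/s): [2.22, 2.22, 2.79, 3.14, 3.14, 3.14].

INTERFACE

Orientations are given as [roll, pitch, yaw] about the fixed x, y, z axes, in that order (R = Rz(yaw) Ry(pitch) Rx(roll)).
In Python, from cell import * gives the robot as it stands.
- The arm moves only by the tool step_arm, never from a script. Its argument "steps" is a list of rows, each a list of 4 numbers: the shift along the tool's x, y, z in units of 50 mm (1.0 is 50 mm), then the turn about the tool's x in units of 8 degrees (1.0 is 8 degrees). A call has 1 to 20 rows; each row shifts and turns the commanded pose from where the row before left it, along the tool's axes as they then stand; what a row does not reach is not made up. A row lasts 1/8 s, in which the tool goes at most 62.5 mm and 10.7 degrees, less where a joint would pass 70% of its speed; a pose out of reach is approached as far as the arm can. A call is refused whole if a number of a shift passes 1 or a number of a turn 1, either way. A call with a gripper value outside its range is refused whole. "jaw" is the closure, from 0 (fully open) to 1 (shut), set as the call begins (left out, the last holds). The fingers move at their own pace and stop on an object; the grip force is fixed at half the most. Time passes only in rows, so rows that do not move let the fingers close. It gives the time, the measured TCP pose, the force and the opening at its end, in the units of the state.
- state(): the state, without advancing time (a new reading comes with each control period).
- read_camera(name): name is "side" or "top"; returns the picture (480x640x3 uint8, red, green, blue); there is no depth.
- camera_info(name): a dict with "mtx" (3x3 intrinsics, pixels), "k1" (the pictures are not rectified: a ray, as slopes to the right and down, at radius r is drawn at 1 + k1 r^2 times it, then the intrinsics apply), "eye" and "attitude" of the camera in the world. Camera axes: x right, y down, z forward; pixel columns grow to the right and rows downward; lengths in mm; the calibration is good to about 2 mm. A picture is of the moment at which its call begins. camera_info takes no time and is no camera call.
- job_done(): hands the job in, once; it reports no verdict.
The state is a dict: "t": time; "joints": joint angles; "qvel": joint speeds; "tau": joint torques, N m; "eef_pos": TCP position; "tcp_rot": TCP orientation; "ft_force": force on the tool from outside, world axes, zero at the start; "moment": the same for the moment, N m; "opening": opening from 0.0 (shut) to 1.0 (fully open).
Only numpy, scipy, OpenCV 4.12 (cv2) and the standard library are available. Lean on these libraries where they do the work, as an engineer would, in place of code of your own. Each camera call takes 0.05 s, during which the arm holds its last target.

TASK

Put the perforated filter screen flat into the mouth of the filter holder, right way up, so that it lies on its seal all the way round; only then put the wide ribbed clamp ring over it and screw it clockwise until it is fully home against its stop and clamps the screen. The screen and the thread are delicate, so press gently throughout, let go of everything at the end, and do not shift the beaker or the measuring cylinder.

Things in the scene. Friction and masses are not known exactly. Their poses are not given: they have to be found in the camera images.
- holder: Filter holder, steel, fixed to the bench, upright: round foot 104 mm across and 10 mm high, drum 84 mm across up to 62 mm, sloping shoulder up to 70 mm, then an upright neck 48.6 mm across outside up to the open mouth at 110 mm. Origin: centre of the underside, z up. A small drain stub points along its +x.
- mouth (a point): Centre of the holder's mouth, at the height of the rim, 110 mm above the bench, z up. The bore is 40 mm across. Inside, 4 mm below the rim, is a black spring-loaded seal (4 N per mm, 3.5 mm of travel) on which the screen is to lie.
- ribs (a point): Point on the neck's axis, 1.5 mm below the rim: height of the flat tops of four equal thread ribs around the neck, 57 mm across. From its entry end (3 mm thick) a rib runs 52 deg clockwise (seen from above), its underside falling 4 mm, to a stop reaching 13 mm below the rim; then a gap of about 29 deg, open above. The ribs' angle is new each time and not given by this pose: feel or look for it.
- screen: Filter screen, steel, about 60 g: round disk 38 mm across, 7 mm thick, with small holes and a chamfered lower edge; lies on the bench, grip bar up. Origin: centre of the underside, z up. Lying properly on the seal, its origin is 4 mm below the rim and the disk's top 3 mm above the rim; clamped, about 2 mm lower. Pressing on it with more than 25 N spoils it.
- bar_top (a point): Centre of the top of the screen's grip bar, 27 mm above the screen's underside. The bar is 22 mm long (along the screen's x), 10 mm wide (y) and stands 20 mm above the disk.
- ring: Clamp ring, aluminium, about 110 g, 65 mm across outside with fine upright ribs, 20 mm tall, 59 mm across inside; lies on the bench right way up. Origin: centre of the underside, z up. Four lugs inside its lower edge, on its +x, +y, -x and -y, each 7.6 mm wide (about 16 deg) and 3 mm high, leave 51 mm between opposite ones. Pushing it on the ribs with over 30 N spoils it.
- flange (a point): On the ring's axis, 12.5 mm above its underside: underside of its inner flange, which has a 30 mm hole; it presses on the screen and the grip bar stands up through it. Lugs on the rib tops: ring's underside 1.5 mm below the rim. Lugs dropped through the gaps: 9.5 mm, flange on the screen. Then turned clockwise up to about 65 deg to the stop: about 11.3 mm; it stays there.
- beaker: Clear plastic beaker, 74 mm across and 90 mm tall, not part of the job. Origin: centre of the underside.
- measure: Clear measuring cylinder, 56 mm across on a foot 84 mm across, 203 mm tall, not part of the job. Origin: centre of the underside.
There are look-alikes about, which are no part of the job. What is shaped like the ring but brown or yellow is not meant.

How it is judged (in metres and radians):
On the way, in this order (a step that is already met when the one before it is completed fails the run):
1. the screen lies flat on the seal in the mouth, let go, while the ring is still off the holder (z of screen in the frame of mouth below -0.003 m and horizontal distance between screen and mouth below 0.003 m and angle between screen's own z axis and vertical below 0.08 rad and contact force between the fingers and screen below 0.1 N and horizontal distance between ring and mouth above 0.07 m), for 0.2 s.
2. the ring is over the screen with its lugs down in the gaps (z of ring in the frame of mouth below -0.008 m and horizontal distance between ring and mouth below 0.003 m), for 0.1 s.
At the end, for the whole second after the job is handed in: The screen lies level in the mouth (within 3 mm of its centre), pressed at least 1 mm into the seal (origin more than 5 mm below the rim); the ring is level on the neck, its underside more than 10.7 mm below the rim, presses on the screen with more than 3 N, is at rest and has been let go (z of ring in the frame of mouth below -0.0107 m and horizontal distance between each of ring, screen and mouth below 0.003 m and angle between each of ring, screen's own z axis and vertical below 0.05 rad and z of screen in the frame of mouth below -0.005 m and contact force between ring and screen above 3 N and linear speed of ring below 0.01 m/s); the robot touches nothing.
It fails at once if the screen is pressed into the holder with more than 25 N (contact force between screen and holder above 25 N).
It fails at once if the ring presses on the screen with more than 25 N (contact force between ring and screen above 25 N).
It fails at once if the ring is pushed against the holder with more than 30 N while it is still on top of the ribs (underside less than 7 mm below the rim) (contact force between ring and holder above 30 N and z of ring in the frame of mouth above -0.007 m).
It fails at once if the beaker is shifted by more than 20 mm or tipped (distance of beaker from where it was at the start of the episode above 0.02 m or angle between beaker's own z axis and vertical above 0.3 rad).
It fails at once if the measuring cylinder is shifted by more than 20 mm or tipped (distance of measure from where it was at the start of the episode above 0.02 m or angle between measure's own z axis and vertical above 0.3 rad).
It also fails if it takes over 72 s, if anything falls off the work surface, if the arm or the gripper's body presses on something with over 40 N, if the wrist force passes 120 N, or if a joint passes its speed limit or range.

## Working session

There is one attempt and no reset: what is moved stays moved. The work goes in short steps, Python scripts to look and compute and a tool call to move; the robot and the scene stay as the last step left them, time stands still between calls to the robot, and variables do not carry over. Pictures are saved under pics/ and viewed, and the job is handed in when it is done.

Besides the shell and the picture viewer there is one more tool, called after "Emit:" as a command line: name --pt "numbers of a row" for each row, then --argument value for the rest. step_arm: Moves the arm, as the interface text tells. Its arguments: {"type":"object","properties":{"steps":{"type":"array","items":{"type":"array","items":{"type":"number"}}},"jaw":{"type":"number"}},"required":["steps"]}

```bash
ls; mkdir -p pics; python3 - <<'E'
from cell import *
import cv2
print(state())
for n in ("side","top"):
    print(n,camera_info(n)); im=read_camera(n); cv2.imwrite(f"pics/{n}0.png",im[:,:,::-1])
E
```

```text
pics
{'t': 0.0, 'joints': array([-1.38462654e+00,  4.91593408e-01,  1.55947353e+00,  1.28019332e-06,
        1.09170451e+00, -1.05635413e-01]), 'qvel': array([ 9.30678308e-04, -4.85349058e-04,  2.72394431e-04,  5.47565132e-05,
       -1.63383568e-03, -1.62551813e-03]), 'tau': array([-2.92660872e-03, -6.12653732e+01, -2.58177173e+01,  6.92073698e-02,
        4.82775585e-02, -9.58350097e-05]), 'eef_pos': array([ 179.75408377, -598.32496262,  214.0324316 ]), 'tcp_rot': array([-1.67739489,  1.56961753,  1.75600237]), 'ft_force': array([-0.42868655, -0.48620977,  0.04904326]), 'moment': array([-0.01126522,  0.03448971, -0.03192571]), 'opening': 1.000768078444422}
side {'mtx': array([[555.73676513,   0.        , 312.85599776],
       [  0.        , 555.73676513, 244.41105903],
       [  0.        ,   0.        ,   1.        ]]), 'k1': -0.009874317976660666, 'eye': array([206.92183558, 583.13843726, 982.93492224]), 'attitude': array([-2.45669634,  0.00535133, -2.64911427])}
top {'mtx': array([[550.16051852,   0.        , 322.22044767],
       [  0.        , 550.16051852, 240.24230501],
       [  0.        ,   0.        ,   1.        ]]), 'k1': -0.06197007478179327, 'eye': array([ 514.50581514,  -41.4476363 , 1142.12685458]), 'attitude': array([-3.08400894,  0.00933754, -1.57268078])}
```

View pics/side0.png

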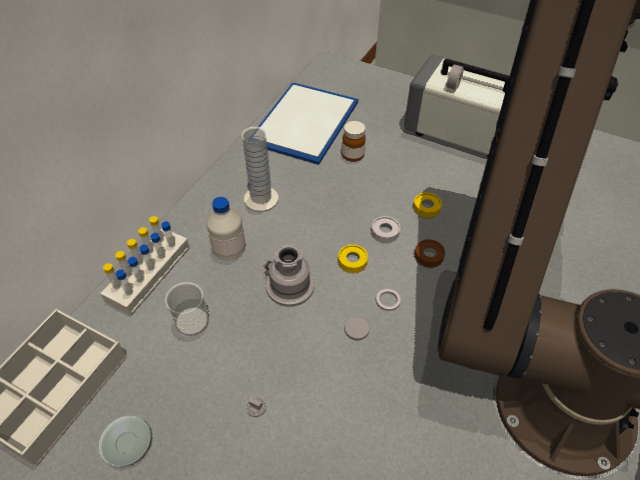

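View pics/top0.png

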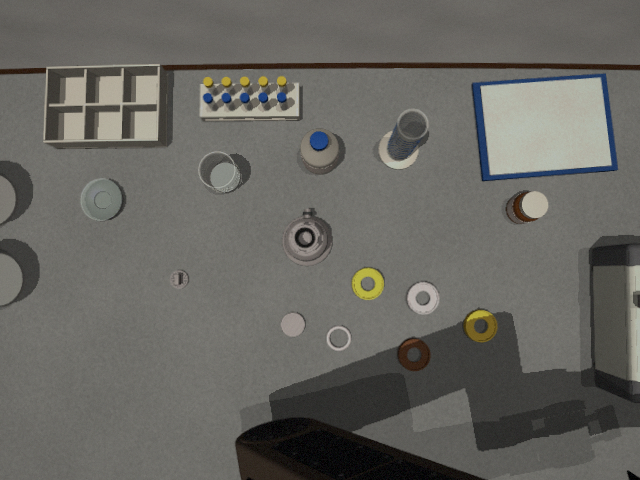

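```bash
cat > h.py <<'E'
import numpy as np, cv2
from scipy.spatial.transform import Rotation as Ro
from cell import *
def cam(n):
    c=camera_info(n); R=Ro.from_euler('xyz',c['attitude']).as_matrix()
    return c['mtx'],c['k1'],np.array(c['eye']),R
def ray(n,uv):
    K,k,e,R=cam(n); uv=np.atleast_2d(uv).astype(float)
    d=(uv-K[:2,2])/K[0,0]; s=d.copy()
    for _ in range(20): s=d/(1+k*(s**2).sum(1,keepdims=True))
    return e,np.c_[s,np.ones(len(s))]@R.T
def onplane(n,uv,z):
    e,d=ray(n,uv); return e+d*((z-e[2])/d[:,2:])
def proj(n,P):
    K,k,e,R=cam(n); p=(np.atleast_2d(P)-e)@R; s=p[:,:2]/p[:,2:]
    s=s*(1+k*(s**2).sum(1,keepdims=True)); return s*K[0,0]+K[:2,2]
def tri(uv1,uv2,n1='top',n2='side'):
    e1,d1=ray(n1,uv1); e2,d2=ray(n2,uv2); d1=d1[0];d2=d2[0]
    t=np.linalg.lstsq(np.c_[d1,-d2],e2-e1,rcond=None)[0]
    a=e1+t[0]*d1;b=e2+t[1]*d2; return (a+b)/2,np.linalg.norm(a-b)
def zoom(im,u,v,r,f=8):
    x0,y0=int(u-r),int(v-r); return cv2.resize(im[y0:y0+2*r,x0:x0+2*r],None,fx=f,fy=f,interpolation=cv2.INTER_CUBIC)
E
python3 - <<'E'
from h import *
t=cv2.imread('pics/top0.png');s=cv2.imread('pics/side0.png')
a=np.hstack([zoom(t,307,240,32,6),zoom(t,180,279,16,12)]);b=np.hstack([zoom(s,289,275,32,6),zoom(s,257,407,16,12)])
cv2.imwrite('pics/z1.png',np.vstack([a,b])[:, :])
cv2.imwrite('pics/z2.png',np.hstack([zoom(t,423,297,20,10),zoom(s,386,229,20,10)]))
for n,l in (('top',[(307,240),(180,279),(423,297),(320,150),(398,150),(220,178)]),):
    print(onplane(n,l,0).round())
E
```

```text
[[ 581.    1.    0.]
 [ 500.  266.    0.]
 [ 462. -239.    0.]
 [ 770.  -27.    0.]
 [ 770. -191.    0.]
 [ 712.  184.    0.]]
```

View pics/z1.png

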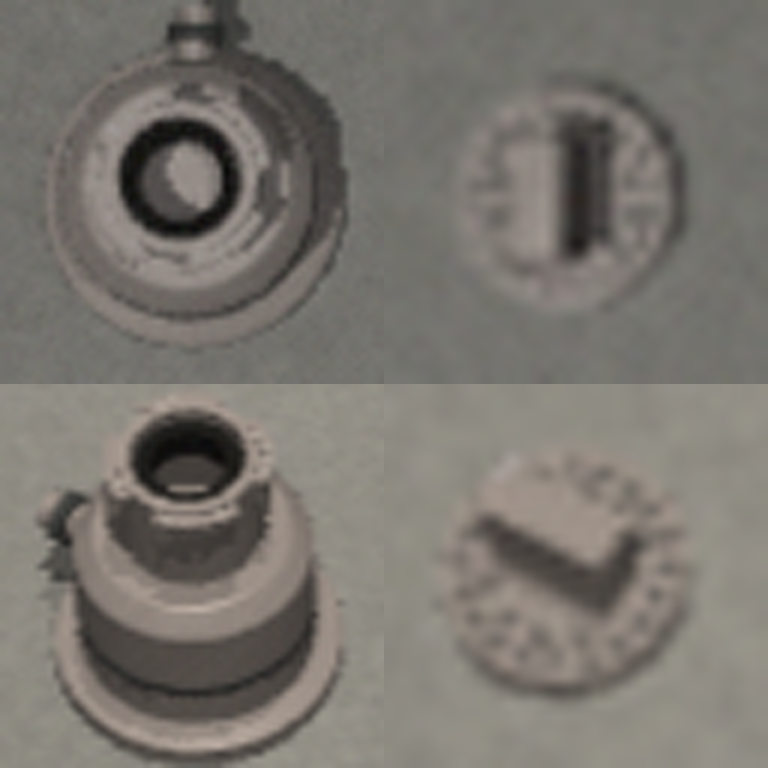

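View pics/z2.png

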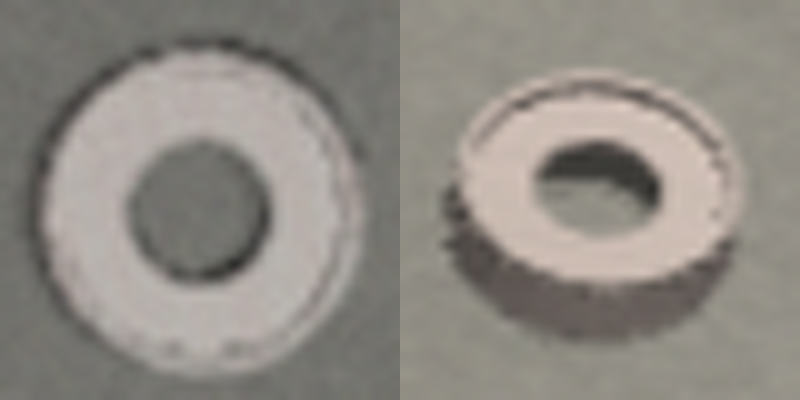

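```bash
cat > m.py <<'E'
from h import *
def blob(im,u,v,r,lo,hi,f=8):
    z=zoom(im,u,v,r,f); g=cv2.GaussianBlur(cv2.cvtColor(z,cv2.COLOR_BGR2GRAY),(5,5),0)
    m=cv2.inRange(g,lo,hi); m=cv2.morphologyEx(m,cv2.MORPH_CLOSE,np.ones((9,9)))
    cs,_=cv2.findContours(m,cv2.RETR_EXTERNAL,cv2.CHAIN_APPROX_NONE)
    c=max(cs,key=cv2.contourArea); c=cv2.convexHull(c)
    (x,y),ax,an=cv2.fitEllipse(c)
    o=np.array([int(u-r),int(v-r)])
    vis=z.copy(); cv2.ellipse(vis,((x,y),ax,an),(0,0,255),1)
    return (np.array([x,y])+.5)/f-.5+o,np.array(ax)/f,vis
E
python3 - <<'E'
from m import *
t=cv2.imread('pics/top0.png');s=cv2.imread('pics/side0.png')
for n,im,(u,v) in (('top',t,(307,240)),('side',s,(289,255))):
    z=zoom(im,u,v,16,4); g=cv2.cvtColor(z,cv2.COLOR_BGR2GRAY); print(n,g[64,::4],g[::4,60 if n=='top' else 64])
print(cv2.cvtColor(t,cv2.COLOR_BGR2GRAY)[279,165:196]);print(cv2.cvtColor(t,cv2.COLOR_BGR2GRAY)[297,400:446]);
print(cv2.cvtColor(s,cv2.COLOR_BGR2GRAY)[407,241:273]);print(cv2.cvtColor(s,cv2.COLOR_BGR2GRAY)[229,366:406]);
E
```

```text
top [143 144 146 143  75  25  18  31  59  77  80  78  81  98 132 146 142 144
 142 129 105  47  16  35  91 138 128  84  77  80  89 122] [ 92 122 144 122  53  20  20  49 108 139 144 144 143 140 141 145 146 132
  92  75  68  35  19  42 102 140 129 115 124 126 139 143]
side [139 143 150 153 158 135  78  37  28  24  15  13  21  34  44  48  49  49
  37  21  11  14  27  27  39 100 149 142 145 153 146 141] [143 144 144 142 140 145 152 157 118  86  53  31  20  17  16  16  49  66
  64  62  62 113  76  51 125 131 139 148  94  65  63  62]
[117 118 117 119 118 125 123 130 128 127 136 140 143 104  54  40  63  76
 122 136 133 134 121  78 104 116 115 114 115 116 114]
[111 111 112 109 104  93  81 125 168 179 181 179 179 177 177 144 104 113
 112 113 113 115 115 113 110 109 114 106  99  85 149 177 176 177 180 181
 168 149 157 134 116 118 115 114 113 114]
[138 139 139 141 144 147 131 125 110 118 132 122 103  87  75  72  72  74
  71  69  97 133 140 144 135 129 142 148 143 140 142 141]
[141 142 141 142 105  94 119 171 189 189 189 189 191 173 152 143 145 142
 142 143 144 145 134 127  94  94 169 193 192 192 193 189 175 174 156 142
 142 144 142 143]
```

```bash
python3 - <<'E'
from m import *
t=cv2.imread('pics/top0.png');s=cv2.imread('pics/side0.png')
a,ax,v1=blob(t,307,240,16,0,88,12); b,bx,v2=blob(s,289,260,16,0,88,12)
print('mouth',a,ax,b,bx); print(onplane('top',a,110),onplane('side',b,110),tri(a,b))
def rg(im): 
    i=im.astype(int); return np.clip((i[:,:,2]-i[:,:,1])*8+60,0,255).astype(np.uint8)
def rgb3(im): return cv2.merge([rg(im)]*3)
T,S=rgb3(t),rgb3(s)
print(rg(t)[279,165:196],rg(s)[407,241:273],rg(t)[297,400:446])
cv2.imwrite('pics/z3.png',np.hstack([v1,v2])); 
cv2.imwrite('pics/z4.png',np.vstack([np.hstack([zoom(T,180,279,16,12),zoom(S,257,407,16,12)]),np.hstack([zoom(T,423,297,24,8),zoom(S,386,229,24,8)])]))
E
```

```text
mouth [304.48367818 237.23490016] [20.58338928 20.69523621] [287.98184077 262.67314911] [26.21675873 27.41180166]
[[579.77163799   1.42319156 110.        ]] [[569.54090267  21.16384321 110.        ]] (array([581.56201293,   2.60408638,  81.14621792]), np.float64(0.07665120958507207))
[ 76  44  60  84  92 100 108 108 124 124 108 124 116 116 116 108 100  84
 132 108 132 108 116  84  76  76  52  60  60  60  68] [ 76  84  84  84 108 132 132 140 108 124 140 140 132 116 108 100 108 116
 100 108 108 148 148 148 132 100  92  84  92  92  92  84] [ 76  76  76  60  76  76 100 108 132 116 116 100 124 116 132  92  68  60
  68  84  52  60  68  68  68  76  60  60  60  76 100 124 132 124 100 100
 124 124 140  92  76  52  76  76  60  68]
```

View pics/z3.png

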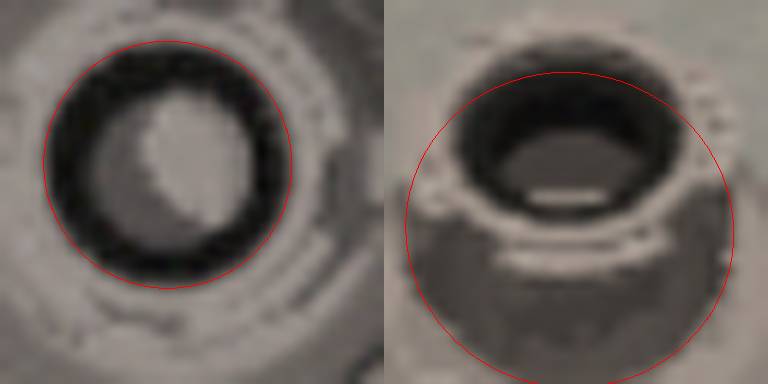

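View pics/z4.png

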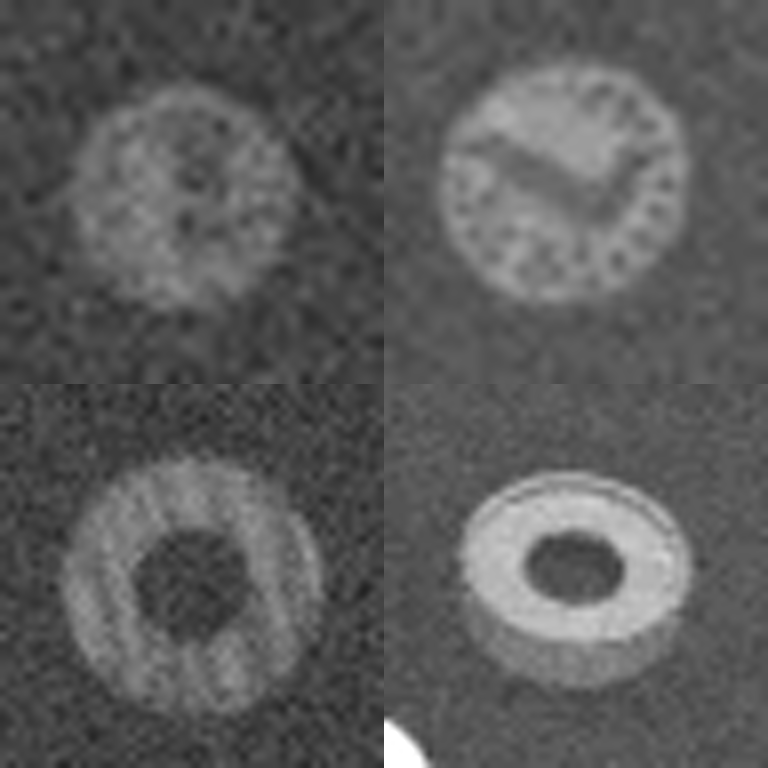

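```bash
python3 - <<'E'
from m import *
t=cv2.imread('pics/top0.png');s=cv2.imread('pics/side0.png')
a,ax,v1=blob(t,307,240,16,0,88,12)
s2=s.copy(); s2[263:]=160   # cut the neck
b,bx,v2=blob(s2,289,260,16,0,85,12)
print('mouth',a,ax,b,bx); print(onplane('top',a,110),onplane('side',b,110),tri(a,b))
def rg(im): 
    i=im.astype(int); return np.clip((i[:,:,2]-i[:,:,1])*8+60,0,255).astype(np.uint8)
G=lambda im:cv2.GaussianBlur(cv2.merge([rg(im)]*3),(3,3),0)
T,S=G(t),G(s)
vs=[v2]
for nm,(u,v),(us,vs_),r,zz in (('screen',(180,279),(257,407),16,7),('ring',(423,297),(386,229),20,20)):
    p,px,w1=blob(T,u,v,r,92,255,12); q,qx,w2=blob(S,us,vs_,r,112 if nm=='screen' else 135,255,12)
    print(nm,p,px,q,qx,onplane('top',p,zz),onplane('side',q,zz),tri(p,q)); vs+=[cv2.resize(w1,(384,384)),cv2.resize(w2,(384,384))]
cv2.imwrite('pics/z5.png',np.vstack([np.hstack(vs[1:3]),np.hstack(vs[3:5])])); cv2.imwrite('pics/z6.png',v2)
E
```

```text
mouth [304.48367818 237.23490016] [20.58338928 20.69523621] [287.86376699 254.75272497] [14.93070857 19.19335047]
[[579.77163799   1.42319156 110.        ]] [[579.65764995   4.00040611 110.        ]] (array([580.44081561,   1.79549733, 107.00740802]), np.float64(1.077420115801948))
screen [178.64608892 278.99943034] [18.51994578 18.61427561] [255.59218216 405.73676046] [20.04201126 21.40392303] [[500.21408916 266.80689843   7.        ]] [[500.49428142 269.35039302   7.        ]] (array([500.79948653, 268.02353952,   3.82082867]), np.float64(1.4265468512801767))
ring [422.61855443 297.66478602] [32.3919398  32.96434275] [385.54081217 226.79513295] [21.84407298 28.57831319] [[ 461.78756292 -234.98939192   20.        ]] [[ 460.6855942  -231.71425405   20.        ]] (array([ 461.73817358, -235.7031647 ,   15.39749464]), np.float64(0.36764299703088765))
```

View pics/z5.png

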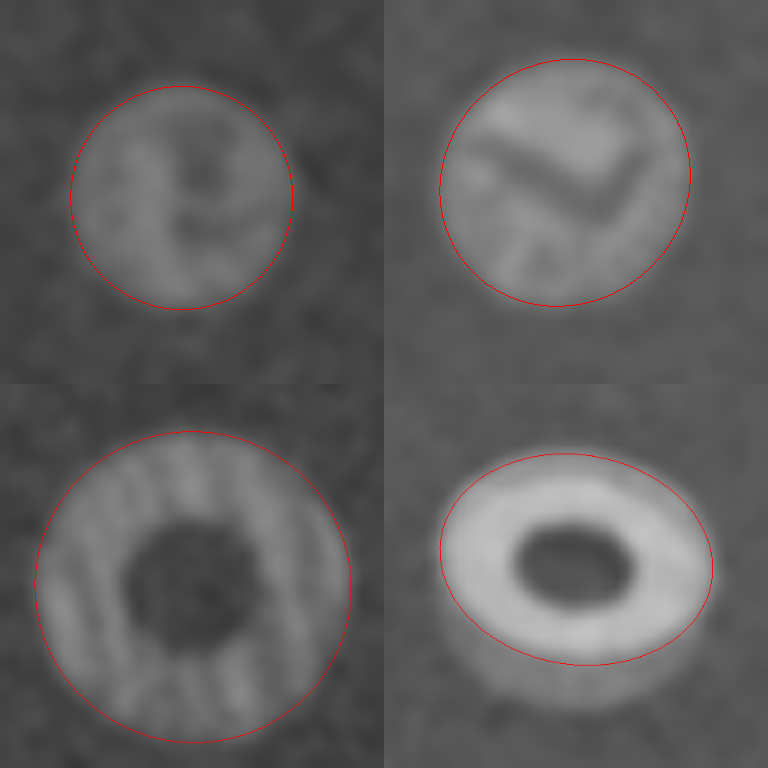

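View pics/z6.png

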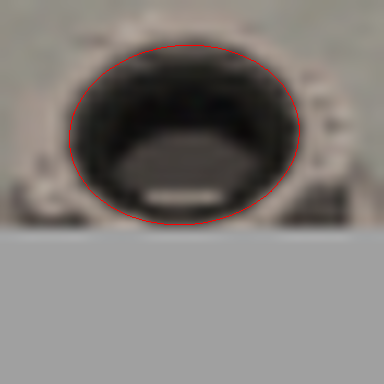

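```bash
cat >> h.py <<'E'
def tool():
    s=state(); R=Ro.from_euler('xyz',s['tcp_rot']).as_matrix(); return np.array(s['eef_pos']),R,s
def go(x,y,z,yawdeg=None):
    """prints needed shift in tool axes (units 50mm) and turn"""
    p,R,s=tool(); d=R.T@(np.array([x,y,z])-p)/50
    print('t',round(s['t'],2),'pos',p.round(2),'F',np.round(s['ft_force'],2),'M',np.round(s['moment'],3),'op',round(s['opening']*95,2),'j',np.round(s['joints'],2))
    print('y axis yaw deg',np.degrees(np.arctan2(R[1,1],R[0,1])).round(2),'xaxis',R[:,0].round(4))
    print('shift units',d.round(3))
    if yawdeg is not None:
        a=np.degrees(np.arctan2(R[1,1],R[0,1])); t=(yawdeg-a+90)%180-90
        # +turn about tool x (down) lowers world yaw
        print('turn units (tool x)',(-t/8).round(3))
E
python3 - <<'E'
from h import *
print(tool()[1].round(3)); go(500.4,268.1,150,0)
print(onplane('side',[(249.6,401.9),(259.0,405.7)],27))
E
```

```text
[[-0.     0.288 -0.958]
 [ 0.001 -0.958 -0.288]
 [-1.    -0.001 -0.   ]]
t 0.1 pos [ 179.79 -598.37  214.13] F [-0.23  0.05 -0.88] M [-0.012  0.06  -0.015] op 95.07 j [-1.38  0.49  1.56  0.    1.09 -0.11]
y axis yaw deg -73.28 xaxis [-2.e-04  1.e-03 -1.e+00]
shift units [  1.298 -14.751 -11.127]
turn units (tool x) -9.16
[[507.86800255 274.72469591  27.        ]
 [489.10741074 272.83240161  27.        ]]
```

Emit:
step_arm --pt "0 -0.51 -0.885 0" --pt "0 -0.51 -0.885 0" --pt "0 -0.51 -0.885 0" --pt "0 -0.51 -0.885 0" --pt "0 -0.51 -0.885 0" --pt "0 -0.51 -0.885 0" --pt "0 -0.51 -0.885 0" --pt "0 -0.51 -0.885 0" --pt "0 0 0 -1" --pt "0 0 0 -1" --pt "0 0 0 -1" --pt "0 0 0 -1" --pt "0 0 0 -1" --pt "0 0 0 -1" --pt "0 0 0 -1" --pt "0 0 0 -1" --pt "0 0 0 -1" --jaw 0

```text
t: 2.22
eef_pos: [460.0, -301.3, 214.4]
tcp_rot: [-2.131, 1.57, 2.563]
ft_force: [0.3, 0.4, 0.2]
opening: 0.998
```

```bash
python3 -c "
from h import *
go(500.4,268.1,150,0); print(tool()[1].round(2))"
```

```text
t 2.23 pos [ 460.03 -301.28  214.36] F [0.26 0.41 0.21] M [-0.091 -0.059  0.004] op 94.86 j [-0.7   0.38  1.74 -0.    1.01 -0.68]
y axis yaw deg -1.02 xaxis [-5.e-04  3.e-04 -1.e+00]
shift units [  1.29    0.605 -11.4  ]
turn units (tool x) -0.127
[[-0.    1.   -0.02]
 [ 0.   -0.02 -1.  ]
 [-1.   -0.   -0.  ]]
```

Emit:
step_arm --pt "0 0.05 -0.95 0" --pt "0 0.05 -0.95 0" --pt "0 0.05 -0.95 0" --pt "0 0.05 -0.95 0" --pt "0 0.05 -0.95 0" --pt "0 0.05 -0.95 0" --pt "0 0.05 -0.95 0" --pt "0 0.05 -0.95 0" --pt "0 0.05 -0.95 0" --pt "0 0.05 -0.95 0" --pt "0 0.05 -0.95 0" --pt "0 0.05 -0.95 0" --pt "0.8 0 0 -0.4" --pt "0.8 0 0 0" --pt "0.8 0 0 0" --pt "0.7 0 0 0" --jaw 0

```text
t: 4.22
eef_pos: [502.6, 267.7, 58.0]
tcp_rot: [-1.11, 1.57, -2.647]
ft_force: [0.1, 0.2, -0.0]
opening: 1.003
```

```bash
python3 -c "
from h import *
go(500.4,268.1,10,3)
import cv2
im=read_camera('side');cv2.imwrite('pics/s1.png',im[:,:,::-1])
z=zoom(im[:,:,::-1],257,390,50,8);cv2.imwrite('pics/s1z.png',z[:600])
"
```

```text
t 4.22 pos [502.55 267.71  57.96] F [ 0.11  0.16 -0.  ] M [ 0.042 -0.167 -0.017] op 95.3 j [ 0.37  0.62  1.84 -0.    0.69  0.34]
y axis yaw deg 1.93 xaxis [-8.e-04 -4.e-04 -1.e+00]
shift units [ 0.959 -0.042 -0.01 ]
turn units (tool x) -0.134
```

View pics/s1z.png

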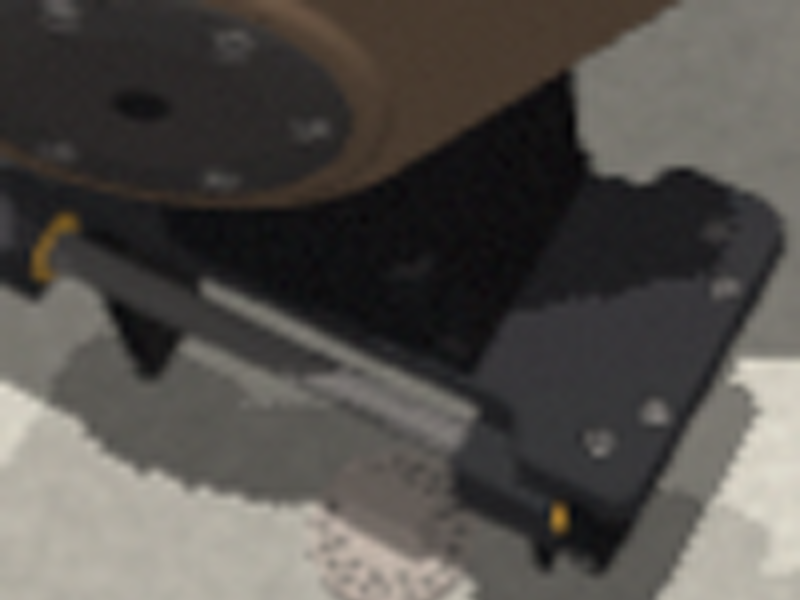

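Emit:
step_arm --pt "0.4 -0.02 0 0" --pt "0.36 -0.02 0 0" --pt "0.2 0 0 0" --pt "0 0 0 0" --jaw 0.5

```text
t: 4.78
eef_pos: [500.8, 267.7, 11.5]
tcp_rot: [-1.095, 1.57, -2.632]
ft_force: [-0.6, -0.5, 0.3]
opening: 0.633
```

Emit:
step_arm --pt "0 0 0 0" --pt "0 0 0 0" --pt "0 0 0 0" --pt "0 0 0 0" --pt "0 0 0 0" --pt "0 0 0 0" --jaw 0.78

```text
t: 5.52
eef_pos: [501.0, 267.7, 11.8]
tcp_rot: [1.409, 1.571, -0.128]
ft_force: [-0.1, -0.9, 2.5]
opening: 0.232
```

```bash
python3 -c "
from h import *
go(500.4,268.1,10,3)"
```

```text
t 5.53 pos [500.98 267.73  11.75] F [-0.09 -0.88  2.52] M [-0.059 -0.026  0.038] op 22.0 j [ 0.37  0.69  1.87 -0.    0.59  0.34]
y axis yaw deg 1.92 xaxis [ 2.e-04 -0.e+00 -1.e+00]
shift units [ 0.035 -0.011 -0.008]
turn units (tool x) -0.135
```

Emit:
step_arm --pt "0 0 0 0" --pt "0 0 0 0" --pt "0 0 0 0" --pt "0 0 0 -0.95" --pt "0 0 0 -0.95" --pt "0 0 0 -0.95" --pt "0 0 0 -0.95" --pt "0 0 0 -0.95" --pt "0 0 0 -0.95" --pt "0 0 0 -0.95" --pt "0 0 0 -0.95" --pt "0 0 0 -0.95" --pt "0 0 0 -0.95" --pt "0 0 0 -0.95" --pt "0 0 0 -0.8" --pt "0 0 0 0" --pt "0 0 0 0" --jaw 0.5

```text
t: 7.65
eef_pos: [500.9, 267.7, 11.6]
tcp_rot: [-1.559, 1.571, -1.528]
ft_force: [1.1, -0.0, -0.1]
opening: 0.496
```

```bash
python3 -c "
from h import *
go(500.98,267.73,11.75,91.9)"
```

```text
t 7.65 pos [500.92 267.72  11.56] F [ 1.05 -0.01 -0.08] M [ 0.104 -0.192 -0.012] op 47.11 j [ 0.37  0.69  1.87 -0.    0.59 -1.23]
y axis yaw deg 91.78 xaxis [ 0.e+00 -1.e-04 -1.e+00]
shift units [-0.004  0.     0.001]
turn units (tool x) -0.015
```

Emit:
step_arm --pt "0.04 0 0 0" --pt "0 0 0 0" --pt "0 0 0 0" --pt "0 0 0 0" --pt "0 0 0 0" --pt "0 0 0 0" --pt "0 0 0 0" --pt "0 0 0 0" --jaw 1

```text
t: 8.65
eef_pos: [500.9, 267.7, 9.6]
tcp_rot: [-1.398, 1.571, -1.364]
ft_force: [0.5, 0.6, -0.0]
opening: 0.103
```

```bash
python3 -c "
from h import *
go(579.7,2.7,200,90)"
```

```text
t 8.65 pos [500.92 267.73   9.59] F [ 0.49  0.57 -0.02] M [ 0.083 -0.127  0.063] op 9.82 j [ 0.37  0.69  1.87 -0.    0.58 -1.23]
y axis yaw deg 91.92 xaxis [ 0.e+00 -1.e-04 -1.e+00]
shift units [-3.808 -5.351  1.397]
turn units (tool x) 0.24
```

Emit:
step_arm --pt "-0.5 0 0 0" --pt "-0.95 0 0 0" --pt "-0.95 0 0 0" --pt "-0.95 0 0 0" --pt "-0.45 -0.765 0.2 0" --pt "0 -0.765 0.2 0" --pt "0 -0.765 0.2 0" --pt "0 -0.765 0.2 0" --pt "0 -0.765 0.2 0" --pt "0 -0.765 0.2 0" --pt "0 -0.765 0.2 0" --pt "0 0 0 0.24" --pt "0 0 0 0" --jaw 1

```text
t: 10.28
eef_pos: [579.5, 2.8, 199.4]
tcp_rot: [2.902, 1.57, 2.901]
ft_force: [-1.1, 0.2, -1.1]
opening: 0.106
```

```bash
python3 -c "
from h import *
go(580.2,2.35,200,90)
import cv2
im=read_camera('side')[:,:,::-1];cv2.imwrite('pics/s2.png',im)
t=read_camera('top')[:,:,::-1];cv2.imwrite('pics/t2.png',t)
print(proj('side',[580.2,2.35,190]),proj('top',[580.2,2.35,190]))
z=zoom(im,288,220,50,6);cv2.imwrite('pics/s2z.png',z)
"
```

```text
t 10.28 pos [579.51   2.79 199.44] F [-1.08  0.15 -1.08] M [ 0.14  -0.163  0.041] op 10.05 j [-0.11  0.44  1.69  0.    1.01 -1.68]
y axis yaw deg 89.96 xaxis [-5.e-04  1.e-04 -1.e+00]
shift units [-0.011 -0.009  0.014]
turn units (tool x) -0.005
[[286.34805411 227.85937965]] [[302.03610788 234.08550102]]
```

View pics/s2z.png

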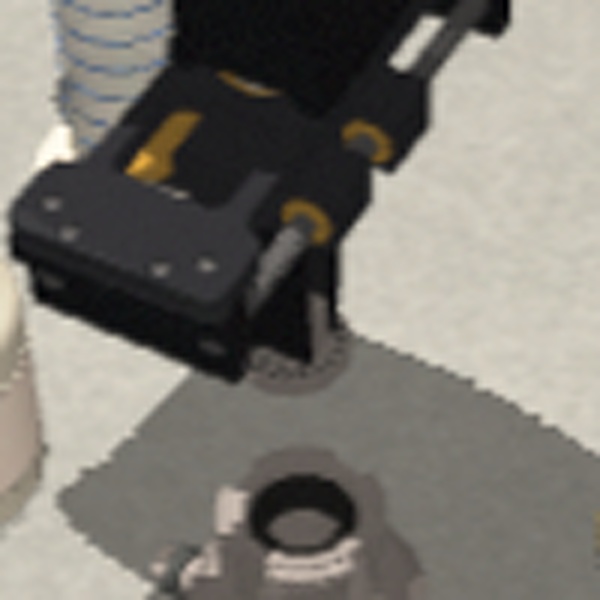

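View pics/t2.png

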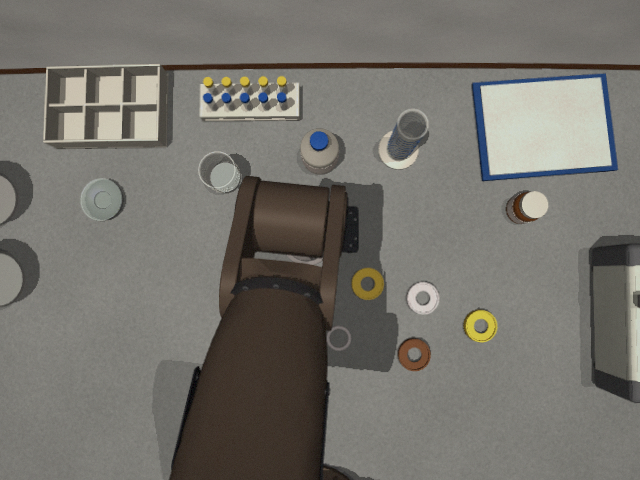

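```bash
python3 -c "
from h import *
im=cv2.imread('pics/s2.png')
z=zoom(im,290,225,20,18)
c=np.array([579.51,2.79,199.44-9.6]); a=np.linspace(0,6.283,120)
for h,r,col in ((0,18.,(0,0,255)),(7,19,(0,255,0)),(1.5,19,(255,0,0))):
    P=c+np.c_[r*np.cos(a),r*np.sin(a),0*a+h]; q=(proj('side',P)-[270,205]+.5)*18-.5
    cv2.polylines(z,[q.round().astype(int)],True,col,1)
cv2.imwrite('pics/s2y.png',z[:600])
"
```

```text
(no output)
```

View pics/s2y.png

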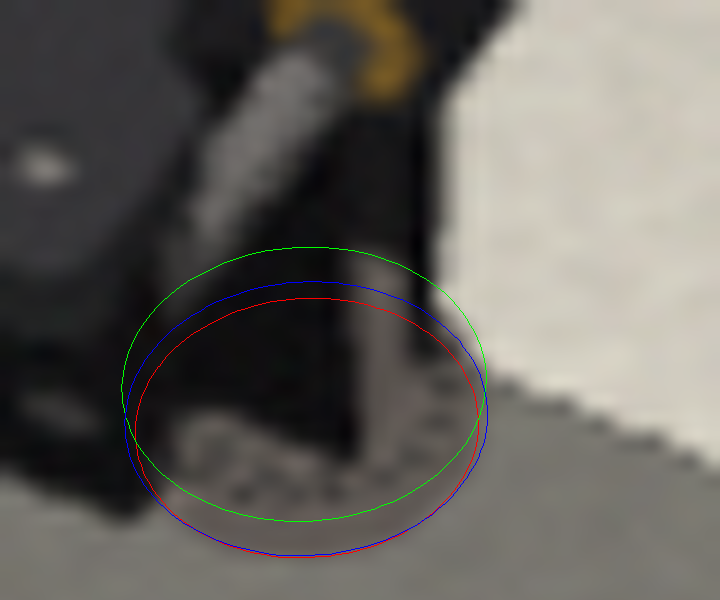

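```bash
python3 -c "
from h import *
im=cv2.imread('pics/s2.png')
f=18;z=zoom(im,290,225,20,f).astype(int)
d=cv2.GaussianBlur((z[:,:,2]-z[:,:,1]).astype(np.float32),(9,9),0)
for x in (220,250,280,310,340,370,400): print(x,d[480:600:6,x].round(0).astype(int))
print('row')
for y in (390,410,430,450): print(y,d[y,440:530:6].round(0).astype(int))
"
```

```text
220 [5 6 6 7 7 7 7 7 7 7 6 5 4 3 3 3 3 3 3 2]
250 [5 4 4 4 5 6 7 6 6 6 6 6 5 4 3 3 3 3 3 3]
280 [4 4 5 5 6 7 7 7 6 6 7 6 5 3 1 1 1 2 2 3]
310 [5 5 5 5 6 8 8 7 7 7 7 7 6 4 2 1 1 1 1 2]
340 [5 5 4 5 6 7 7 7 7 7 7 6 5 4 4 3 2 3 2 2]
370 [6 6 6 6 7 7 7 6 5 5 5 5 4 4 3 3 3 2 2 0]
400 [5 5 5 5 6 6 7 7 7 6 5 4 3 2 2 2 2 2 2 2]
row
390 [3 3 4 4 4 4 4 4 3 3 2 1 1 2 3]
410 [5 5 6 6 5 5 4 4 3 3 2 2 1 1 1]
430 [4 5 5 5 5 5 4 3 3 2 2 1 1 1 0]
450 [5 6 6 5 5 5 4 3 3 2 2 2 2 2 2]
```

Emit:
step_arm --pt "0.5 0 0.012 0" --pt "0.5 0.002 0 0" --pt "0.4 0 0 0" --pt "0.1 0 0 0" --pt "0 0 0 0" --pt "0 0 0 0"

```text
t: 11.12
eef_pos: [580.8, 2.8, 125.5]
tcp_rot: [-0.175, 1.569, -0.174]
ft_force: [-0.8, -0.2, -0.6]
opening: 0.103
```

```bash
python3 -c "
from h import *
go(580.1,2.9,119,90)"
```

```text
t 11.12 pos [580.78   2.77 125.48] F [-0.77 -0.23 -0.65] M [ 0.054 -0.1   -0.012] op 9.8 j [-0.11  0.53  1.76 -0.    0.84 -1.68]
y axis yaw deg 90.02 xaxis [ 1.3e-03 -2.0e-04 -1.0e+00]
shift units [ 0.13   0.003 -0.014]
turn units (tool x) 0.003
```

Descend slowly.

Emit:
step_arm --pt "0.04 0 -0.012 0" --pt "0.03 0.002 0 0" --pt "0.03 0 0 0" --pt "0.02 0 0 0" --pt "0 0 0 0"

```text
t: 11.75
eef_pos: [579.8, 2.7, 118.5]
tcp_rot: [-2.843, 1.571, -2.843]
ft_force: [-0.4, 0.0, -0.4]
opening: 0.1
```

```bash
python3 -c "
from h import *
go(580.1,2.9,117,90)"
```

```text
t 11.75 pos [579.81   2.67 118.5 ] F [-0.42  0.04 -0.37] M [ 0.065 -0.169  0.015] op 9.55 j [-0.11  0.54  1.77 -0.    0.83 -1.68]
y axis yaw deg 89.99 xaxis [-2.e-04 -1.e-04 -1.e+00]
shift units [0.03  0.005 0.006]
turn units (tool x) -0.001
```

Emit:
step_arm --pt "0.02 0 0 0" --pt "0.02 0 0 0" --pt "0 0 0 0"

```text
t: 12.12
eef_pos: [579.8, 2.7, 116.5]
tcp_rot: [-2.356, 1.571, -2.356]
ft_force: [-0.6, -0.1, 0.1]
opening: 0.102
```

Emit:
step_arm --pt "0.02 0 0 0" --pt "0 0 0 0"

```text
t: 12.38
eef_pos: [579.8, 2.7, 115.6]
tcp_rot: [-1.887, 1.571, -1.887]
ft_force: [-0.1, 0.5, -0.9]
opening: 0.1
```

```bash
python3 -c "
from h import *
go(580.1,2.9,115.5,90)"
```

```text
t 12.38 pos [579.83   2.68 115.55] F [-0.07  0.48 -0.92] M [ 0.117 -0.14   0.015] op 9.53 j [-0.11  0.54  1.77 -0.    0.82 -1.68]
y axis yaw deg 90.0 xaxis [-0.e+00 -1.e-04 -1.e+00]
shift units [0.001 0.004 0.005]
turn units (tool x) -0.0
```

Emit:
step_arm --pt "0 0.015 0 0" --pt "0 0 0 0"

```text
t: 12.62
eef_pos: [579.8, 3.4, 115.6]
tcp_rot: [-1.163, 1.571, -1.163]
ft_force: [-0.7, -1.4, -0.8]
opening: 0.101
```

Emit:
step_arm --pt "0 0.01 0 0" --pt "0 0 0 0"

```text
t: 12.88
eef_pos: [579.9, 3.6, 115.7]
tcp_rot: [-1.342, 1.57, -1.342]
ft_force: [-0.3, -2.8, 0.3]
opening: 0.103
```

Emit:
step_arm --pt "0 -0.04 0 0" --pt "0 0 0 0"

```text
t: 13.12
eef_pos: [579.8, 2.0, 115.6]
tcp_rot: [1.423, 1.571, 1.423]
ft_force: [0.1, -0.1, -0.3]
opening: 0.103
```

Emit:
step_arm --pt "0 -0.01 0 0" --pt "0 0 0 0"

```text
t: 13.38
eef_pos: [579.8, 1.5, 115.6]
tcp_rot: [2.172, 1.571, 2.172]
ft_force: [0.3, 0.4, -0.1]
opening: 0.104
```

Emit:
step_arm --pt "0 -0.01 0 0" --pt "0 0 0 0"

```text
t: 13.62
eef_pos: [579.8, 1.3, 115.6]
tcp_rot: [1.559, 1.57, 1.559]
ft_force: [0.7, 5.1, 0.4]
opening: 0.1
```

Emit:
step_arm --pt "0 -0.01 0 0" --pt "0 0 0 0"

```text
t: 13.88
eef_pos: [579.8, 1.1, 115.6]
tcp_rot: [1.567, 1.57, 1.567]
ft_force: [0.3, 7.2, 0.4]
opening: 0.101
```

Emit:
step_arm --pt "0 0.038 0 0" --pt "0 0 0.016 0" --pt "0 0 0 0"

```text
t: 14.25
eef_pos: [580.7, 2.1, 115.6]
tcp_rot: [-1.226, 1.57, -1.226]
ft_force: [-0.5, -0.8, -0.0]
opening: 0.102
```

Emit:
step_arm --pt "0 0 0.01 0" --pt "0 0 0 0"

```text
t: 14.5
eef_pos: [581.0, 2.2, 115.6]
tcp_rot: [-2.69, 1.57, -2.69]
ft_force: [-1.7, 0.3, -0.5]
opening: 0.105
```

Emit:
step_arm --pt "0 0 0.01 0" --pt "0 0 0 0"

```text
t: 14.75
eef_pos: [581.2, 2.3, 115.5]
tcp_rot: [-3.037, 1.57, -3.037]
ft_force: [-4.2, -1.8, 0.9]
opening: 0.102
```

Emit:
step_arm --pt "0 0 -0.05 0" --pt "0 0 0 0"

```text
t: 15.0
eef_pos: [579.3, 2.4, 115.7]
tcp_rot: [-0.066, 1.57, -0.066]
ft_force: [-0.2, 0.6, -0.5]
opening: 0.1
```

Emit:
step_arm --pt "0 0 -0.01 0" --pt "0 0 0 0"

```text
t: 15.25
eef_pos: [579.0, 2.3, 115.7]
tcp_rot: [-0.146, 1.57, -0.146]
ft_force: [1.4, 0.7, -0.5]
opening: 0.103
```

Emit:
step_arm --pt "0 0 0.019 0" --pt "0 0 0 0"

```text
t: 15.5
eef_pos: [579.6, 2.3, 115.6]
tcp_rot: [-2.735, 1.571, -2.735]
ft_force: [0.4, 0.3, -0.2]
opening: 0.102
```

Emit:
step_arm --pt "0 0 0 0" --pt "0 0 0 0" --pt "0 0 0 0" --pt "-0.4 0 0 0" --pt "-0.8 0 0 0" --pt "-0.8 0 0 0" --jaw 0

```text
t: 16.25
eef_pos: [579.4, 2.4, 216.6]
tcp_rot: [-3.055, 1.57, -3.055]
ft_force: [1.7, 0.7, 1.0]
opening: 0.676
```

```bash
python3 -c "
from h import *
go(461.8,-233.9,200,90)
import cv2
im=read_camera('side')[:,:,::-1];cv2.imwrite('pics/s3.png',im)
cv2.imwrite('pics/s3z.png',zoom(im,288,255,24,16)[:600])
"
```

```text
t 16.25 pos [579.44   2.35 216.64] F [1.71 0.73 0.99] M [ 0.096 -0.178 -0.012] op 64.2 j [-0.11  0.42  1.67 -0.    1.05 -1.68]
y axis yaw deg 90.0 xaxis [-5.e-04 -0.e+00 -1.e+00]
shift units [ 0.334 -4.725 -2.352]
turn units (tool x) -0.0
```

View pics/s3z.png

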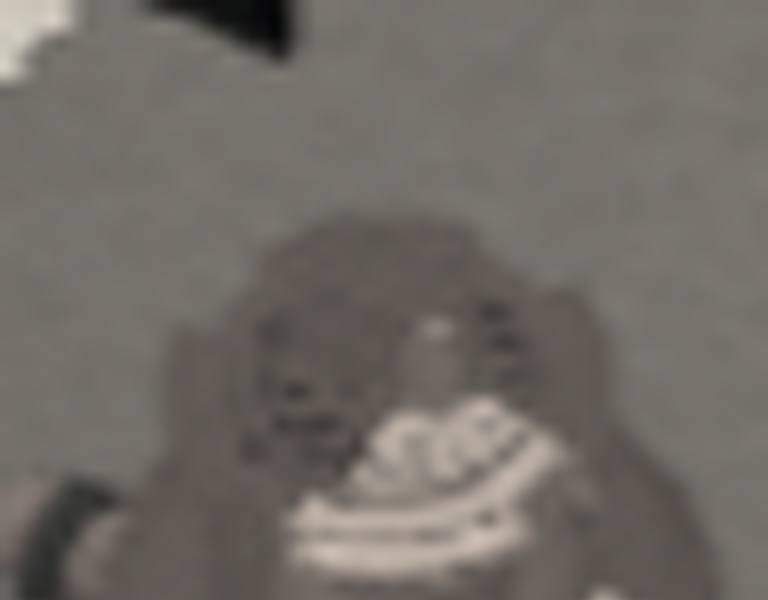

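Emit:
step_arm --pt "0 -0.787 -0.392 0" --pt "0 -0.787 -0.392 0" --pt "0 -0.787 -0.392 0" --pt "0 -0.787 -0.392 0" --pt "0 -0.787 -0.392 0" --pt "0 -0.787 -0.392 0" --pt "0 0 0 0.94" --pt "0 0 0 0.94" --pt "0.2 0 0 0.94" --pt "0.2 0 0 0.94" --pt "0.2 0 0 0.94" --pt "0.2 0 0 0.94" --pt "0.2 0 0 0.94" --pt "0.2 0 0 0.94" --pt "0.2 0 0 0.94" --pt "0.2 0 0 0.94" --pt "0.2 0 0 0.94" --pt "0.2 0 0 0.94" --pt "0 0 0 0" --jaw 0

```text
t: 18.68
eef_pos: [461.7, -233.6, 115.1]
tcp_rot: [-2.104, 1.57, 2.605]
ft_force: [-0.4, 0.3, -0.9]
opening: 0.999
```

```bash
python3 -c "
from h import *
go(461.8,-233.7,4,0)
import cv2
im=read_camera('side')[:,:,::-1];cv2.imwrite('pics/s4.png',im)
t=read_camera('top')[:,:,::-1];cv2.imwrite('pics/t4.png',t)
cv2.imwrite('pics/z4b.png',np.hstack([zoom(t,305,239,20,20),zoom(im,288,255,20,20)])[:, :])
cv2.imwrite('pics/z4c.png',np.hstack([zoom(t,423,297,33,6),zoom(im,386,220,33,6)])[:, :])
"
```

```text
t 18.68 pos [ 461.74 -233.62  115.09] F [-0.44  0.29 -0.9 ] M [ 0.009 -0.109 -0.017] op 94.88 j [-0.6   0.47  1.93 -0.    0.74 -0.59]
y axis yaw deg -0.19 xaxis [-9.e-04  6.e-04 -1.e+00]
shift units [2.222 0.003 0.003]
turn units (tool x) -0.024
```

View pics/z4c.png

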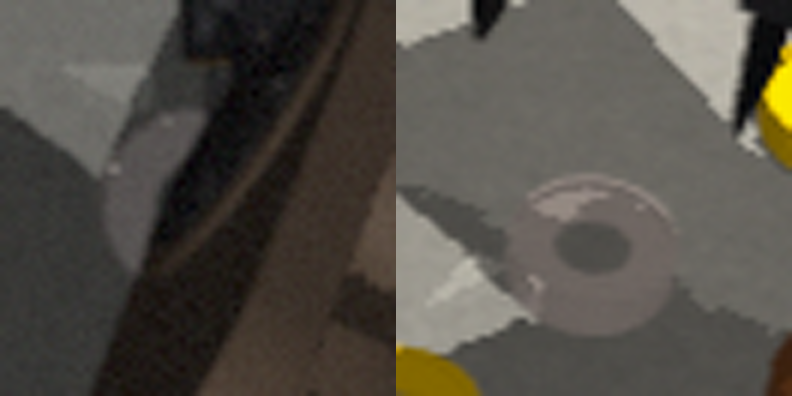

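```bash
python3 -c "
import cv2;i=cv2.imread('pics/z4b.png');cv2.imwrite('pics/z4d.png',cv2.resize(i,(800,int(i.shape[0]*800/i.shape[1]))))"
```

```text
(no output)
```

View pics/z4d.png

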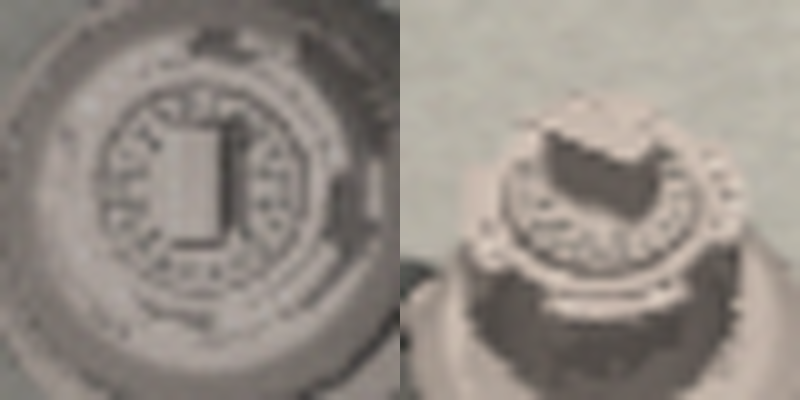

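Emit:
step_arm --pt "0.6 0 0 0" --pt "0.6 0 0 0" --pt "0.6 0 0 0" --pt "0.3 0 0 0" --pt "0.12 0 0 0" --pt "0 0 0 0" --jaw 0

```text
t: 19.52
eef_pos: [462.2, -233.9, 5.0]
tcp_rot: [0.854, 1.57, -0.72]
ft_force: [0.3, -0.6, -0.5]
opening: 1.002
```

Emit:
step_arm --pt "0 0 0 0" --pt "0 0 0 0" --pt "0 0 0 0" --pt "0 0 0 0" --pt "0 0 0 0" --jaw 0.33

```text
t: 20.15
eef_pos: [461.9, -233.8, 4.8]
tcp_rot: [-0.631, 1.571, -2.206]
ft_force: [-1.6, 0.9, 4.1]
opening: 0.675
```

Emit:
step_arm --pt "0 0 0 0" --pt "0 0 0 0" --pt "0 0 0 0" --pt "0 0 0 -0.94" --pt "0 0 0 -0.94" --pt "0 0 0 -0.94" --pt "0 0 0 -0.94" --pt "0 0 0 -0.94" --pt "0 0 0 -0.94" --pt "0 0 0 -0.94" --pt "0 0 0 -0.94" --pt "0 0 0 -0.94" --pt "0 0 0 -0.94" --pt "0 0 0 -0.94" --pt "0 0 0 -0.94" --pt "0 0 0 0" --jaw 0

```text
t: 22.15
eef_pos: [462.0, -233.8, 4.6]
tcp_rot: [-1.802, 1.571, -1.803]
ft_force: [0.5, 0.6, -0.6]
opening: 1.002
```

Emit:
step_arm --pt "0.02 0 0 0" --pt "0 0 0 0" --pt "0 0 0 0" --pt "0 0 0 0" --pt "0 0 0 0" --pt "0 0 0 0" --jaw 0.5

```text
t: 22.9
eef_pos: [462.0, -233.8, 3.6]
tcp_rot: [-0.945, 1.571, -0.945]
ft_force: [-0.1, -0.1, 1.1]
opening: 0.676
```

```bash
python3 -c "
from h import *
go(579.95,2.35,170,90)"
```

```text
t 22.9 pos [ 462.03 -233.79    3.64] F [-0.08 -0.14  1.05] M [ 0.064 -0.189 -0.021] op 64.2 j [-0.6   0.66  2.   -0.    0.48 -2.17]
y axis yaw deg 89.99 xaxis [ 1.e-04 -1.e-04 -1.e+00]
shift units [-3.328  4.723  2.358]
turn units (tool x) -0.001
```

Emit:
step_arm --pt "-0.5 0 0 0" --pt "-0.9 0 0 0" --pt "-0.9 0 0 0" --pt "-0.9 0 0 0" --pt "-0.13 0.787 0.393 0" --pt "0 0.787 0.393 0" --pt "0 0.787 0.393 0" --pt "0 0.787 0.393 0" --pt "0 0.787 0.393 0" --pt "0 0.787 0.393 0" --pt "0 0 0 0" --pt "0 0 0 0" --jaw 1

```text
t: 24.4
eef_pos: [579.4, 2.2, 169.8]
tcp_rot: [-2.966, 1.57, -2.966]
ft_force: [0.3, 0.2, -1.4]
opening: 0.677
```

```bash
python3 -c "
from h import *
go(579.95,2.35,115,90)
import cv2
im=read_camera('side')[:,:,::-1];cv2.imwrite('pics/s5.png',im)
cv2.imwrite('pics/s5z.png',zoom(im,288,240,36,11)[:600])
"
```

```text
t 24.4 pos [579.42   2.18 169.81] F [ 0.25  0.19 -1.43] M [ 0.051 -0.147  0.062] op 64.28 j [-0.11  0.48  1.72 -0.    0.94 -1.68]
y axis yaw deg 90.03 xaxis [-9.e-04 -2.e-04 -1.e+00]
shift units [1.096 0.003 0.011]
turn units (tool x) 0.003
```

View pics/s5z.png

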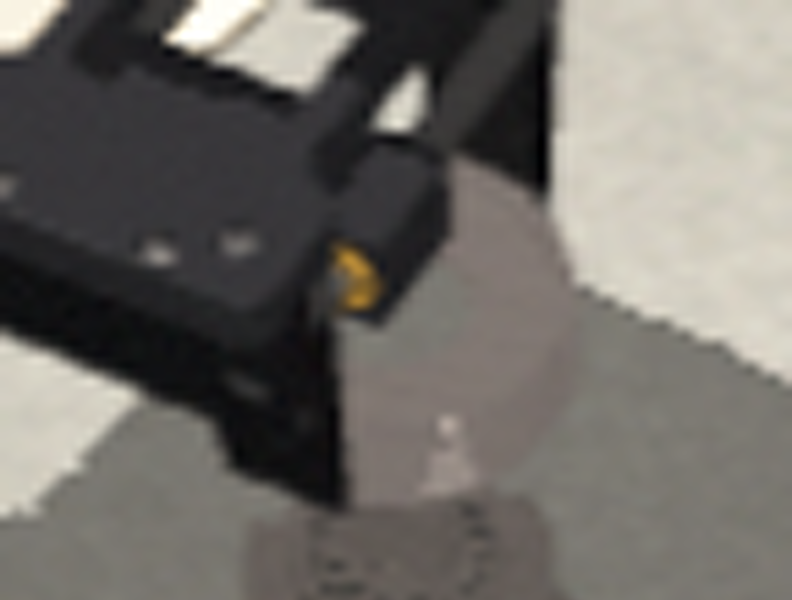

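Emit:
step_arm --pt "0.4 0 0.011 0" --pt "0.4 0.003 0 0" --pt "0.2 0 0 0" --pt "0.06 0 0 0" --pt "0 0 0 0"

```text
t: 25.08
eef_pos: [580.6, 2.2, 117.5]
tcp_rot: [-0.317, 1.57, -0.317]
ft_force: [-0.0, -0.0, -1.3]
opening: 0.677
```

```bash
python3 -c "
from h import *
go(579.95,2.35,112,90)
"
```

```text
t 25.07 pos [580.57   2.17 117.48] F [-0.01 -0.01 -1.34] M [ 0.077 -0.155 -0.019] op 64.31 j [-0.11  0.54  1.77 -0.    0.83 -1.68]
y axis yaw deg 89.97 xaxis [ 4.e-04 -1.e-04 -1.e+00]
shift units [ 0.11   0.004 -0.012]
turn units (tool x) -0.003
```

Emit:
step_arm --pt "0.04 0.003 -0.012 0" --pt "0.03 0 0 0" --pt "0 0 0 0"

```text
t: 25.45
eef_pos: [579.9, 2.7, 113.7]
tcp_rot: [-0.595, 1.571, -0.595]
ft_force: [0.2, 0.5, -1.1]
opening: 0.673
```

Emit:
step_arm --pt "0.02 0 0 0" --pt "0 0 0 0"

```text
t: 25.7
eef_pos: [579.8, 2.7, 112.6]
tcp_rot: [-1.883, 1.571, -1.883]
ft_force: [0.0, 0.2, -1.7]
opening: 0.675
```

Emit:
step_arm --pt "0.02 0 0 0" --pt "0 0 0 0"

```text
t: 25.95
eef_pos: [579.9, 2.7, 112.1]
tcp_rot: [-0.246, 1.57, -0.246]
ft_force: [-1.4, 0.3, 5.2]
opening: 0.675
```

Emit:
step_arm --pt "0 -0.006 0 0.5" --pt "0 0 0 0.5"

```text
t: 26.2
eef_pos: [580.2, 2.3, 112.0]
tcp_rot: [-0.075, 1.57, -0.217]
ft_force: [0.3, 0.0, 3.8]
opening: 0.677
```

Emit:
step_arm --pt "0 0 0 0.5" --pt "0 0 0 0.5"

```text
t: 26.45
eef_pos: [580.1, 2.3, 111.8]
tcp_rot: [0.013, 1.57, -0.269]
ft_force: [-0.5, -0.2, -0.4]
opening: 0.679
```

Emit:
step_arm --pt "0 0 0 0.5" --pt "0 0 0 0.5"

```text
t: 26.7
eef_pos: [579.8, 2.3, 111.5]
tcp_rot: [-2.334, 1.571, -2.755]
ft_force: [0.6, 0.1, -1.7]
opening: 0.678
```

Emit:
step_arm --pt "0 0 0 0.5" --pt "0 0 0 0.5"

```text
t: 26.95
eef_pos: [580.0, 2.3, 111.8]
tcp_rot: [-0.078, 1.57, -0.638]
ft_force: [-1.4, -0.3, 5.9]
opening: 0.675
```

Emit:
step_arm --pt "0 0 0 -0.7" --pt "0 0 0 -0.7" --pt "0 0 0 0"

```text
t: 27.32
eef_pos: [579.8, 2.3, 111.5]
tcp_rot: [-1.547, 1.571, -1.91]
ft_force: [0.6, -0.8, -1.9]
opening: 0.676
```

Emit:
step_arm --pt "0.02 0 0 0" --pt "0 0 0 0"

```text
t: 27.58
eef_pos: [579.8, 2.3, 110.5]
tcp_rot: [-2.388, 1.571, -2.752]
ft_force: [-0.2, -0.0, -1.2]
opening: 0.68
```

Emit:
step_arm --pt "0.03 0 0 0" --pt "0.03 0 0 0" --pt "0 0 0 0"

```text
t: 27.95
eef_pos: [579.8, 2.3, 107.4]
tcp_rot: [-2.572, 1.571, -2.935]
ft_force: [0.7, -0.3, -0.7]
opening: 0.674
```

Emit:
step_arm --pt "0.03 0 0 0" --pt "0.02 0 0 0" --pt "0 0 0 0"

```text
t: 28.32
eef_pos: [579.8, 2.3, 105.0]
tcp_rot: [-2.388, 1.571, -2.751]
ft_force: [-0.2, -0.0, -0.3]
opening: 0.677
```

Emit:
step_arm --pt "0.016 0 0 0" --pt "0 0 0 0"

```text
t: 28.58
eef_pos: [579.8, 2.3, 104.3]
tcp_rot: [-1.259, 1.571, -1.622]
ft_force: [-0.0, 0.7, -1.1]
opening: 0.679
```

Emit:
step_arm --pt "0.01 0 0 0" --pt "0 0 0 0.5" --pt "0 0 0 0.5" --pt "0 0 0 0.5" --pt "0 0 0 0"

```text
t: 29.2
eef_pos: [579.9, 2.3, 103.9]
tcp_rot: [0.083, 1.571, -0.489]
ft_force: [-0.9, -1.1, -0.3]
opening: 0.68
```

```bash
python3 -c "
from h import *
go(579.95,2.35,112,90)
"
```

```text
t 29.2 pos [579.89   2.34 103.87] F [-0.88 -1.06 -0.28] M [ 0.006 -0.206 -0.021] op 64.61 j [-0.11  0.56  1.78 -0.    0.8  -1.11]
y axis yaw deg 57.23 xaxis [ 2.e-04 -1.e-04 -1.e+00]
shift units [-0.163  0.001  0.001]
turn units (tool x) -4.097
```

Emit:
step_arm --pt "0 0 0 0.5" --pt "0 0 0 0.5" --pt "0 0 0 0.5" --pt "0 0 0 0"

```text
t: 29.7
eef_pos: [579.9, 2.3, 103.9]
tcp_rot: [0.284, 1.571, -0.496]
ft_force: [-0.3, -0.3, -0.3]
opening: 0.677
```

Emit:
step_arm --pt "0.006 0 0 0.5" --pt "0.006 0 0 0.5" --pt "0 0 0 0"

```text
t: 30.08
eef_pos: [580.0, 2.3, 103.4]
tcp_rot: [0.71, 1.57, -0.209]
ft_force: [-0.1, -0.5, 1.5]
opening: 0.677
```

```bash
python3 -c "
from h import *
go(579.95,2.35,112,90)
"
```

```text
t 30.07 pos [579.98   2.32 103.39] F [-0.08 -0.53  1.46] M [ 0.016 -0.153 -0.   ] op 64.34 j [-0.11  0.56  1.78 -0.    0.8  -0.76]
y axis yaw deg 37.34 xaxis [ 5.e-04 -1.e-04 -1.e+00]
shift units [-0.172  0.    -0.001]
turn units (tool x) -6.582
```

Emit:
step_arm --pt "0.006 0 0 0.5" --pt "0.006 0 0 0.5" --pt "0 0 0 0"

```text
t: 30.45
eef_pos: [580.0, 2.3, 102.9]
tcp_rot: [0.825, 1.57, -0.234]
ft_force: [0.2, -0.1, 2.8]
opening: 0.674
```

Emit:
step_arm --pt "0.006 0 0 0.5" --pt "0.006 0 0 0.5" --pt "0 0 0 0"

```text
t: 30.82
eef_pos: [580.1, 2.3, 102.4]
tcp_rot: [0.988, 1.57, -0.21]
ft_force: [0.8, 0.5, 4.5]
opening: 0.679
```

```bash
python3 -c "
from h import *
go(579.95,2.35,112,90)
"
```

```text
t 30.82 pos [580.1    2.3  102.36] F [0.83 0.49 4.5 ] M [-0.015 -0.086 -0.03 ] op 64.51 j [-0.11  0.56  1.78 -0.    0.79 -0.48]
y axis yaw deg 21.38 xaxis [ 8.e-04 -2.e-04 -1.e+00]
shift units [-0.193 -0.002 -0.002]
turn units (tool x) -8.577
```

Emit:
step_arm --pt "0 0 0 0.5" --pt "0 0 0 0.5" --pt "0 0 0 0"

```text
t: 31.2
eef_pos: [580.1, 2.3, 102.3]
tcp_rot: [1.178, 1.57, -0.159]
ft_force: [-0.2, 0.2, 4.7]
opening: 0.673
```

```bash
python3 -c "
from h import *
go(579.95,2.35,112,90)
"
```

```text
t 31.2 pos [580.1    2.29 102.3 ] F [-0.25  0.17  4.72] M [-0.025 -0.15  -0.087] op 63.97 j [-0.11  0.56  1.78 -0.    0.79 -0.34]
y axis yaw deg 13.38 xaxis [ 8.e-04 -1.e-04 -1.e+00]
shift units [-0.194 -0.002 -0.002]
turn units (tool x) -9.577
```

Emit:
step_arm --pt "0 0 0 0.5" --pt "0 0 0 0"

```text
t: 31.45
eef_pos: [580.1, 2.3, 102.2]
tcp_rot: [1.16, 1.57, -0.247]
ft_force: [0.2, -0.5, 4.3]
opening: 0.676
```

```bash
python3 -c "
from h import *
go(579.95,2.35,112,90)
"
```

```text
t 31.45 pos [580.05   2.32 102.2 ] F [ 0.24 -0.52  4.27] M [ 0.015 -0.162  0.023] op 64.2 j [-0.11  0.56  1.78 -0.    0.79 -0.27]
y axis yaw deg 9.4 xaxis [ 6.e-04 -2.e-04 -1.e+00]
shift units [-0.196 -0.002 -0.001]
turn units (tool x) -10.076
```

Emit:
step_arm --pt "0 0 0 0.5" --pt "0 0 0 0"

```text
t: 31.7
eef_pos: [580.1, 2.3, 102.3]
tcp_rot: [0.685, 1.57, -0.79]
ft_force: [0.9, -0.4, 5.6]
opening: 0.675
```

```bash
python3 -c "
from h import *
go(579.95,2.35,112,90)
"
```

```text
t 31.7 pos [580.11   2.28 102.25] F [ 0.86 -0.37  5.58] M [-0.064 -0.171  0.848] op 64.12 j [-0.11  0.56  1.78 -0.    0.79 -0.21]
y axis yaw deg 5.51 xaxis [ 7.e-04 -7.e-04 -1.e+00]
shift units [-0.195 -0.003 -0.002]
turn units (tool x) -10.561
```

Emit:
step_arm --pt "0 0 0 0.5" --pt "0 0 0 0"

```text
t: 31.95
eef_pos: [580.1, 2.3, 102.3]
tcp_rot: [0.66, 1.57, -0.884]
ft_force: [1.0, 0.2, 5.0]
opening: 0.676
```

```bash
python3 -c "
from h import *
go(579.95,2.35,112,90)
"
```

```text
t 31.95 pos [580.08   2.28 102.28] F [1.02 0.2  4.95] M [-0.011 -0.143  1.036] op 64.23 j [-0.11  0.56  1.78 -0.    0.79 -0.14]
y axis yaw deg 1.53 xaxis [ 7.e-04 -9.e-04 -1.e+00]
shift units [-0.194 -0.003 -0.001]
turn units (tool x) -11.058
```

Emit:
step_arm --pt "0 0 0 0.5" --pt "0 0 0 0"

```text
t: 32.2
eef_pos: [580.1, 2.2, 102.3]
tcp_rot: [0.655, 1.57, -0.959]
ft_force: [0.4, -0.1, 7.0]
opening: 0.677
```

```bash
python3 -c "
from h import *
go(579.95,2.35,112,90)
"
```

```text
t 32.2 pos [580.06   2.23 102.3 ] F [ 0.36 -0.09  7.  ] M [-0.019 -0.112  1.054] op 64.33 j [-0.11  0.56  1.78 -0.    0.79 -0.07]
y axis yaw deg -2.47 xaxis [ 6.e-04 -9.e-04 -1.e+00]
shift units [-0.194 -0.002 -0.002]
turn units (tool x) 10.941
```

Emit:
step_arm --pt "0 0 0 0" --pt "0 0 0 0" --pt "0 0 0 0" --pt "0 0 0 0" --pt "-0.3 0 0 0" --pt "-0.8 0 0 0" --pt "-0.9 0 0 0" --pt "0 0 -0.9 0" --pt "0 0 -0.9 0" --pt "0 0 -0.9 0" --pt "0 0 -0.9 0" --pt "0 0 -0.9 0" --pt "0 0 0 0" --jaw 0

```text
t: 33.83
eef_pos: [590.5, 229.7, 202.8]
tcp_rot: [2.071, 1.57, 0.454]
ft_force: [-0.6, -0.2, 0.6]
opening: 1.0
```

```bash
python3 -c "
from h import *
go(579.95,2.35,112,90)
import cv2
im=read_camera('side')[:,:,::-1];t=read_camera('top')[:,:,::-1];cv2.imwrite('pics/s6.png',im);cv2.imwrite('pics/t6.png',t)
cv2.imwrite('pics/z6b.png',np.hstack([zoom(t,305,239,24,16),zoom(im,288,255,24,16)])[:600,:])
"; python3 -c "
import cv2;i=cv2.imread('pics/z6b.png');cv2.imwrite('pics/z6c.png',cv2.resize(i,(800,int(i.shape[0]*800/i.shape[1]))))"
```

```text
t 33.83 pos [590.52 229.74 202.85] F [-0.6  -0.17  0.58] M [-0.034 -0.101  0.052] op 95.01 j [0.27 0.51 1.55 0.   1.08 0.31]
y axis yaw deg -2.6 xaxis [ 8.e-04  4.e-04 -1.e+00]
shift units [ 1.815 -0.006  4.554]
turn units (tool x) 10.925
```

View pics/z6c.png

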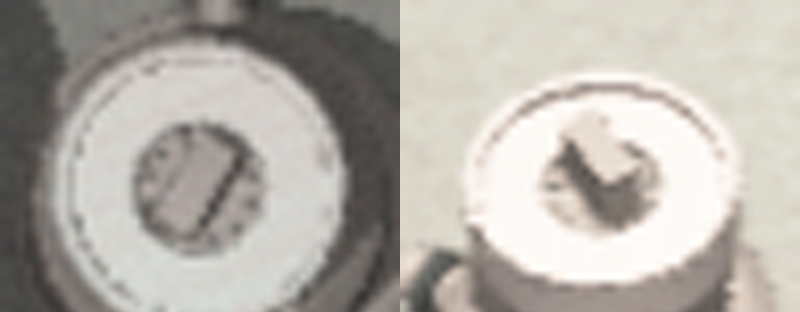

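View pics/t6.png

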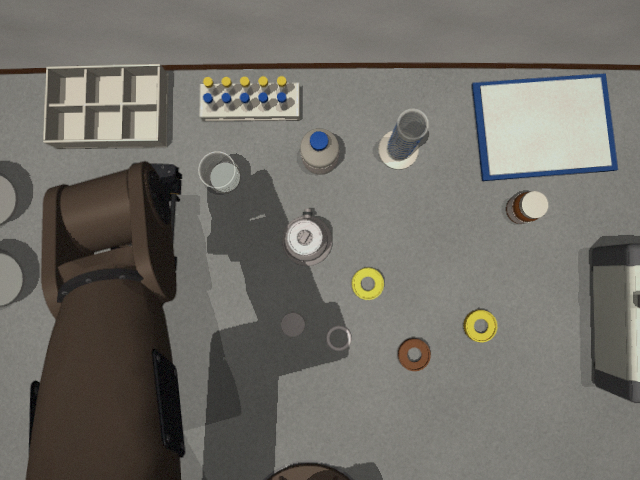

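```bash
python3 - <<'E'
from m import *
t=cv2.imread('pics/t6.png');s=cv2.imread('pics/s6.png')
a,ax,v1=blob(t,305,239,22,178,255,12); b,bx,v2=blob(s,288,250,22,200,255,12)
print(a,ax,b,bx,tri(a,b),onplane('top',a,118.7),onplane('side',b,118.7))
cv2.imwrite('pics/z7.png',cv2.resize(np.hstack([v1,v2]),(800,400)))
for n,u,v in(('beaker',220,172),('meas',400,145)):
    A=cv2.imread('pics/top0.png')[v-35:v+35,u-35:u+35].astype(int);B=t[v-35:v+35,u-35:u+35].astype(int);print(n,(abs(A-B).max(2)>40).sum())
E
```

```text
[304.24447886 237.12084961] [34.34986877 34.39167786] [339.63739522 252.64953868] [ 44.2710673 214.037618 ] (array([530.43994961, -15.67811556, 137.72760783]), np.float64(100.76791785186089)) [[579.43570621   1.50807159 118.7       ]] [[487.8692919  -43.01682449 118.7       ]]
beaker 272
meas 0
```

View pics/z7.png

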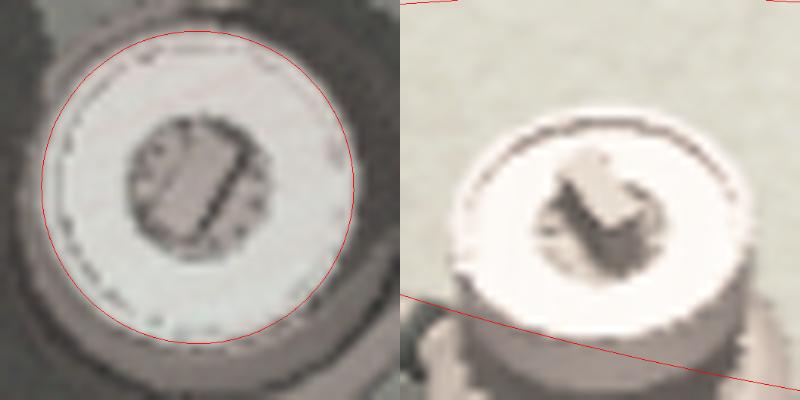

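```bash
python3 - <<'E'
from m import *
s=cv2.imread('pics/s6.png');t=cv2.imread('pics/t6.png')
for th in (225,232,240):
    b,bx,v2=blob(s,288,255,18,th,255,12); print(b,bx,tri([304.24,237.12],b),onplane('side',b,118.7))
cv2.imwrite('pics/z8.png',np.hstack([v2,cv2.resize(np.hstack([zoom(cv2.imread('pics/top0.png'),220,172,27,8)]),(432,432))])[:, :800]); cv2.imwrite('pics/z9.png',zoom(t,220,172,27,8))
E
```

```text
[287.61008581 251.50288137] [25.92199453 33.86769867] (array([580.1875683 ,   1.91369752, 117.73243992]), np.float64(1.5470156569128704)) [[580.47973136   2.8783635  118.7       ]]
[287.59917704 251.67523702] [25.46946208 33.21008301] (array([580.22327699,   1.9371757 , 117.18632606]), np.float64(1.5493997638420434)) [[580.28081566   3.26834175 118.7       ]]
[287.58589045 251.77947108] [25.1448288  32.51198578] (array([580.25083524,   1.95448624, 116.85521748]), np.float64(1.5641287656903116)) [[580.17231137   3.51032833 118.7       ]]
```

View pics/z8.png

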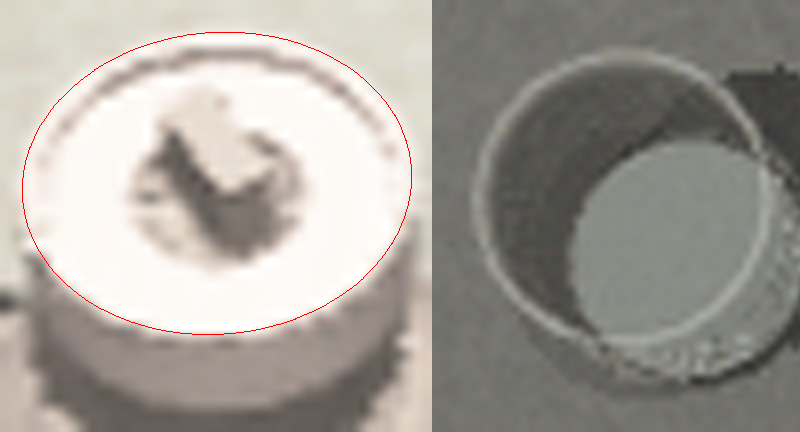

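View pics/z9.png

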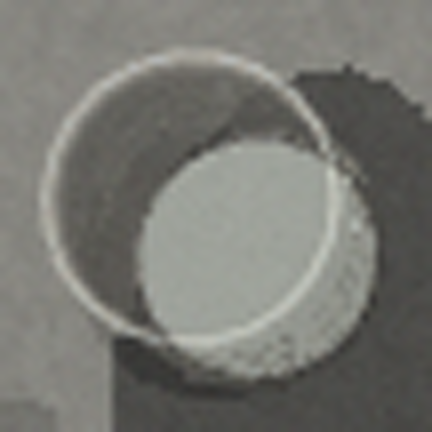

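The ring sits level and centred on the neck at the expected height. The beaker hasn't moved; only the shadow around it changed. I'm handing the job in.

```bash
python3 -c "
from cell import *
print(job_done())"
```

```text
the job is handed in; nothing more can be done
None
```

The job is handed in at about 34 s of the 72 s. The screen is in the mouth and the ring is screwed clockwise to its stop over it. `job_done()` gave no verdict.

**What I did**
- **Screen:** I centred it in the jaws by squeezing it two ways and lowered it gently into the bore. I touched the bore wall with it on four sides, with no more than about 7 N sideways, which put the mouth's centre at about (580.0, 2.35) mm. Then I let it go on the seal.
- **Ring:** I centred the silver ring the same way and set it on the rib tops with about 6 N. Turning it clockwise by feel found the gaps about 21° on. I lowered it through them and turned it a further 64° or so to the stop.
- **At the stop:** the turning moment levelled off at about 1.05 N m, with the ring's underside about 11.3 mm below the rim. The most upward force I read was about 7 N. Then I opened the jaws and backed away.

**Last checks**
- **Ring position:** in the top picture the ring's centre is 0.3 mm from where the mouth's centre was in the same camera. It looks level in both pictures.
- **Ring height:** the two views together put the ring's top at about 117–118 mm, against 118.7 expected. The first attempt at the side-view fit failed because of a bad brightness threshold, and I redid it.
- **Clamping:** I could not measure the force of the ring on the screen. The screen had turned with the ring, which suggests the ring was pressing on it.
- **Camera disagreement:** the two cameras differ by about 1.5–2.5 mm in y throughout. I therefore relied on touch for the final alignment.
- **Beaker and measuring cylinder:** both are where they were at the start. The beaker's picture changed only by shadow.

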